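Find the waste flap that still swings and push it open

ROBOT

A 6-joint arm with a two-finger parallel gripper is mounted at the origin on the work surface. World frame = base frame: x ahead of the robot, y to its left, z up, the work surface at z = 0. Lengths are in m, angles in rad, forces in N, time in s.
With the tool pointing down it reaches from about 0.375 to 0.9 m from the base axis. Payload 3.1 kg.
Tool frame: the origin (TCP) lies at the very end of the fingers, on their centre line; the grasp point (between the pads) lies 19 mm behind it; z points along the fingers, y is the line along which they close (so a half turn about z gives the same grasp; the last joint's range is limited). The gripper opens to 87 mm and grips with 3 to 60 N. Pads are 19 mm wide; open, the fingers measure 117 mm over their backs; the gripper's body (75 mm by 190 mm) begins 51 mm behind the grasp point.
Start: joints at [-1.292, 0.527, 1.433, -0, 1.181, -0.178], TCP at [0.276, -0.561, 0.223] pointing down, gripper open.
Joint ranges: [-3.08, 3.08], [-0.75, 2.2], [0.22, 2.44], [-1.43, 4.57], [0, 2.65], [-2.85, 2.85]. Speed limits (rad/s): [2.79, 2.79, 3.14, 3.14, 3.14, 3.14].

INTERFACE

Orientations are given as a unit quaternion [x, y, z, w].
In Python, from rig import status, viewer, robot gives the robot as it stands.
- The arm moves only by the tool arm_command, never from a script. Its arguments are lists of equal length, an entry for each row: "delta_rot": the turn, a rotation vector about the tool's x, y, z in degrees, a list of three; "delta_pos": the shift along the tool's x, y, z in m, a list of three; "gripper": the closure, from -1 (fully open) to 1 (shut). In form: {"delta_rot": [[rx, ry, rz], ...], "delta_pos": [[dx, dy, dz], ...], "gripper": [gripper, ...]}. A call has 1 to 12 rows; each row is the pose to reach, as a shift and turn from the pose commanded when the call began, along the tool's axes at that moment; what a row does not reach only later rows make up. A row lasts 1/12 s, in which the tool goes at most 41.7 mm and 7.16 degrees, less where a joint would pass 70% of its speed; a pose out of reach is approached as far as the arm can. A call with a gripper value outside its range is refused whole. The fingers move at their own pace and stop on an object; "grip_force" is the grip in N (left out, the last holds). Time passes only in rows, so rows that repeat a pose let the fingers close. It gives the time, the measured TCP pose, the force, the opening and the grip force at its end, in the units of the state.
- status.get_obs(): the state, without advancing time (a new reading comes with each control period).
- viewer.camera(name): name is "scene" or "top" or "wrist"; returns a dict with "pixels" (384x512x3 uint8, blue, green, red), "fx", "fy", "cx", "cy" (pixels), "pose" (4x4, takes a point from camera to world coordinates); the wrist camera has in their place "mount" (4x4, takes a point from camera to tool coordinates, whose origin is the TCP and whose axes are the flange's). Camera axes: x right, y down, z forward; pixel columns grow to the right and rows downward; lengths in m; the calibration is good to about 2 mm. The wrist camera is an equidistant fisheye: a pixel r from the principal point sees the ray r / f radians off the axis. A picture is of the moment at which its call begins: read the wrist's pose just before it. There is no depth.
- robot.hand_in(): hands the job in; it is judged then, once.
The state is a dict: "time": time; "q": joint angles; "joint_velocities": joint speeds; "joint_torque": joint torques, N m; "position": TCP position; "tool_rot": TCP orientation; "ft_force": force on the tool from outside, world axes, zero at the start; "moment": the same for the moment, N m; "grip_width": finger opening in m; "grip_force": force on a finger pad.
Only numpy, scipy, OpenCV 4.12 (cv2) and the standard library are available. Lean on these libraries where they do the work, as an engineer would, in place of code of your own. Each camera call takes 0.05 s, during which the arm holds its last target. There are 200 camera calls.

TASK

Three of the four bins under this cafe waste cabinet are crammed up to their flaps, and from above you cannot tell which one still has room. Press the black pads of the steel flaps gently with the fingertips, without forcing the blocked ones, until you find the flap that rocks; then push it down until it is fully open and leave it standing open. Do not pick up or disturb the jar, tumbler, mug and stack of bowls on the deck.

Things in the scene. Friction and masses are not known exactly. Their poses are not given: they have to be found in the camera images.
- cabinet: Fixed white waste cabinet, level bamboo-coloured deck 50 mm above the robot's work surface. Origin: in the deck surface, middle of the row of four flaps; x away from the robot, y left along the row. Deck from x -130 to 230, y -460 to 460 mm. Four identical openings, 156 (x) by 126 mm, at y 240, 80, -80, -240 mm, each filled flush by a steel flap 150 by 120 mm, 6 mm thick.
- pad_1 (a point): Centre of the top of the black ribbed rubber pad (34 mm in x, 80 mm in y, 8 mm above the steel, gives 5 mm under 20 N) on flap 1, the leftmost (cabinet y 240 mm). It lies on the half nearer the robot, 45 mm from the flap's axle. The point turns with the flap. One flap only, any of the four, is free; a blocked one stops after 1 mm (3 mm under 10 N, with the pad's give).
- pad_2 (a point): The same on flap 2 (cabinet y 80 mm).
- pad_3 (a point): The same on flap 3 (cabinet y -80 mm).
- pad_4 (a point): The same on flap 4, the rightmost (cabinet y -240 mm).
- flap_1 (a joint): Angle of flap 1 about a level axle across its middle (cabinet x 0, 3 mm below the deck): 0 level and shut, grows as the pad half sinks into the chute and the far half rises (one way only, up to 55 mm above the deck); 0.75 rad = fully open on its stop, pad 34 mm lower. The free flap turns at 1 to 3 N on the pad and stays where it is left. A finger straight down on the pad goes down 28 to 38 mm.
- flap_2 (a joint): The same for flap 2.
- flap_3 (a joint): The same for flap 3.
- flap_4 (a joint): The same for flap 4.
- tumbler: Loose clear drinking glass, 68 mm across the rim, 100 mm high; origin at the centre of its underside. A bystander standing on the deck behind the flaps or at an end of the row; not to be moved.
- mug: Loose white mug with a handle, 76 mm across, 85 mm high; origin at the centre of its underside. A bystander on the deck, like the tumbler; not to be moved.
- coffee_jar: Loose amber glass jar with a red cap, 68 mm across, 120 mm high; origin at the centre of its underside. A bystander on the deck, like the tumbler; not to be moved.
- bowls: Loose nested stack of brown fibre bowls, 90 mm across, 74 mm high; origin at the centre of its underside. A bystander on the deck, like the tumbler; not to be moved.

How it is judged:
On the way:
1. the free flap is pushed down by the fingers past 0.3 rad (contact force between the fingers and cabinet above 0.5 N and value of joint any of flap_1, flap_2, flap_3, flap_4 above 0.3 rad), for 0.05 s.
At the end, for the whole second after the job is handed in: The free flap stands open by itself at 0.65 rad or more (its stop is at 0.75 rad), and the tumbler, mug, jar and bowls stand upright within 20 mm of where they were (value of joint any of flap_1, flap_2, flap_3, flap_4 above 0.65 rad and distance of each of tumbler, mug, coffee_jar, bowls from where it was at the start of the episode below 0.02 m and angle between each of tumbler, mug, coffee_jar, bowls's own z axis and vertical below 0.15 rad); the robot touches nothing.
It fails at once if a flap or the cabinet is pressed with more than 35 N (contact force between the fingers and cabinet above 35 N).
It fails at once if a bystander is lifted, carried or pushed more than 20 mm (distance of any of tumbler, mug, coffee_jar, bowls from where it was at the start of the episode above 0.02 m).
It also fails if it takes over 54 s, if anything falls off the work surface, if the arm or the gripper's body presses on something with over 40 N, if the wrist force passes 120 N, or if a joint passes its speed limit or range.

## Working session

There is one attempt and no reset: what is moved stays moved. The work goes in short steps, Python scripts to look and compute and a tool call to move; the robot and the scene stay as the last step left them, time stands still between calls to the robot, and variables do not carry over. Pictures are saved under pics/ and viewed, at most 10 in all, crops included, and the job is handed in when it is done.

Besides the shell and the picture viewer there is one more tool, called after ">>>" in YAML: its name, and indented under it one key for each argument. arm_command: Moves the arm, as the interface text tells. Its arguments: {"type":"object","properties":{"delta_rot":{"type":"array","items":{"type":"array","items":{"type":"number"}}},"delta_pos":{"type":"array","items":{"type":"array","items":{"type":"number"}}},"gripper":{"type":"array","items":{"type":"number"}},"grip_force":{"type":"number"}},"required":["delta_rot","delta_pos","gripper"]}

```bash
mkdir -p pics; python3 - <<'E'
from rig import status, viewer, robot
import cv2,numpy as np,pickle
o=status.get_obs();print(o)
d={}
for n in("top","scene"):
    c=viewer.camera(n);cv2.imwrite(f"pics/{n}0.png",c["pixels"]);d[n]=c
    print(n,c["fx"],c["fy"],c["cx"],c["cy"],np.round(c["pose"],3).tolist())
pickle.dump(d,open("cam.pkl","wb"))
E
```

```text
{'time': 0.0, 'q': array([-1.29250799e+00,  5.28461438e-01,  1.43394253e+00, -1.48982250e-05,
        1.18136574e+00, -1.78513954e-01]), 'joint_velocities': array([-0.00099471, -0.00176846,  0.00034401, -0.00037702,  0.00023966,
       -0.00059175]), 'joint_torque': array([-1.14366518e-03, -4.40051544e+01, -1.76591581e+01,  6.32037409e-02,
        5.82315505e-02, -1.59354522e-04]), 'position': array([ 0.27548149, -0.56017977,  0.22156174]), 'tool_rot': array([ 9.74028434e-01,  2.26423111e-01, -6.11606458e-05, -1.08682728e-03]), 'ft_force': array([-0.16775563,  0.28237127, -0.75171754]), 'moment': array([0.02453317, 0.0010514 , 0.01708814]), 'grip_force': 0.0, 'grip_width': 0.08690676143737232}
top 490.47922989773355 490.47922989773355 249.64862493242674 196.4558878738531 [[0.023, -0.992, 0.122, 0.402], [-1.0, -0.022, 0.009, 0.008], [-0.006, -0.122, -0.993, 1.817], [0.0, 0.0, 0.0, 1.0]]
scene 372.72030867451485 372.72030867451485 259.9666286238676 192.8304931416798 [[-0.853, 0.424, -0.305, 0.976], [0.523, 0.7, -0.487, 0.581], [0.007, -0.574, -0.818, 1.046], [0.0, 0.0, 0.0, 1.0]]
```

View pics/top0.png

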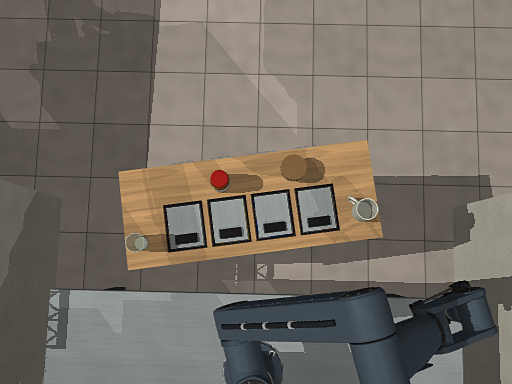

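View pics/scene0.png

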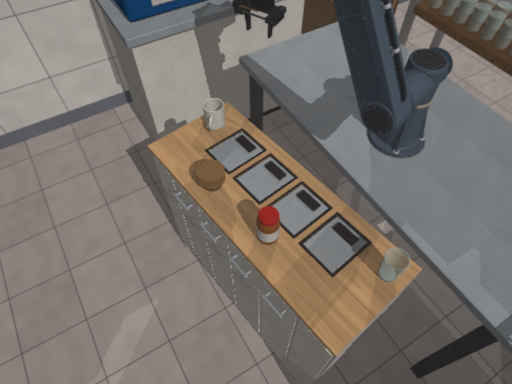

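Top view: the deck's corners are at about (119,171), (367,141), (382,238), (128,270). The pads are near (187,239), (231,233), (275,227) and (319,220). The tumbler is at the left end, the jar and bowls are behind the flaps, and the mug is at the right end. I'll zoom in and fit the cabinet pose.

```bash
cat > h.py <<'E'
import numpy as np,pickle,cv2
D=pickle.load(open("cam.pkl","rb"))
def proj(c,P):
    T=np.linalg.inv(c["pose"]);p=np.asarray(P)@T[:3,:3].T+T[:3,3]
    return np.c_[c["fx"]*p[:,0]/p[:,2]+c["cx"],c["fy"]*p[:,1]/p[:,2]+c["cy"]]
def back(c,uv,z):
    r=np.c_[(np.array(uv)-[c["cx"],c["cy"]])/c["fx"],np.ones(len(uv))]@c["pose"][:3,:3].T
    o=c["pose"][:3,3];return o+r*((z-o[2])/r[:,2])[:,None]
E
python3 - <<'E'
from h import *
from scipy.optimize import least_squares
def w(p,L):
    L=np.array(L,float);c,s=np.cos(p[2]),np.sin(p[2])
    return np.c_[p[0]+c*L[:,0]-s*L[:,1],p[1]+s*L[:,0]+c*L[:,1],0.05+L[:,2]]
corn=[(.23,.46,0),(.23,-.46,0),(-.13,-.46,0),(-.13,.46,0)]
uv=[(119,171),(367,141),(382,238),(128,270)]
p=least_squares(lambda p:(proj(D["top"],w(p,corn))-uv).ravel(),[.55,0,0]).x
# refine: maximise dark pads via template correlation
pads=[]
for y in(.24,.08,-.08,-.24):
    g=cv2.cvtColor(D["top"]["pixels"],cv2.COLOR_BGR2GRAY)
    e=proj(D["top"],w(p,[(-.045,y,.005)]))[0]
    m=(g<60).astype(np.uint8);m=cv2.connectedComponentsWithStats(m)
    best=[(tuple(np.round(m[3][i],1)),m[2][i][4]) for i in range(1,m[0]) if np.hypot(*(m[3][i]-e))<12 and m[2][i][4]>15]
    print(e,best)
print(p,np.round(proj(D["top"],w(p,corn))-uv,1).tolist())
np.save("p.npy",p)
for n in("top","scene"):
    im=D[n]["pixels"];k=4
    x0,y0,x1,y1=(112,135,312,285) if n=="top" else(140,90,420,300)
    k=4 if n=="top" else 2.8
    im=cv2.resize(im[y0:y1,x0:x1],None,fx=k,fy=k,interpolation=cv2.INTER_CUBIC)
    def dr(L,col):
        q=((proj(D[n],w(p,L))+.5-[x0,y0])*k).astype(np.int32);cv2.polylines(im,[q],True,col,1)
    dr(corn,(255,0,255))
    for y in(.24,.08,-.08,-.24):
        dr([(a,y+b,0) for a,b in((-.078,-.063),(-.078,.063),(.078,.063),(.078,-.063))],(0,255,0))
        dr([(-.045+a,y+b,.008) for a,b in((-.017,-.04),(-.017,.04),(.017,.04),(.017,-.04))],(0,255,255))
    cv2.imwrite(f"pics/{n}_fit.png",im)
E
```

```text
[186.0043776  238.54147449] [((np.float64(185.8), np.float64(238.4)), np.int32(218))]
[230.31626675 233.05539677] [((np.float64(230.3), np.float64(232.6)), np.int32(208))]
[274.55595168 227.57825836] [((np.float64(274.5), np.float64(226.8)), np.int32(202))]
[318.72360872 222.11003744] [((np.float64(318.7), np.float64(221.1)), np.int32(207))]
[0.54079773 0.01710679 0.14557327] [[-0.6, 0.2], [0.4, -0.3], [0.6, 0.2], [-0.5, -0.1]]
```

View pics/top_fit.png

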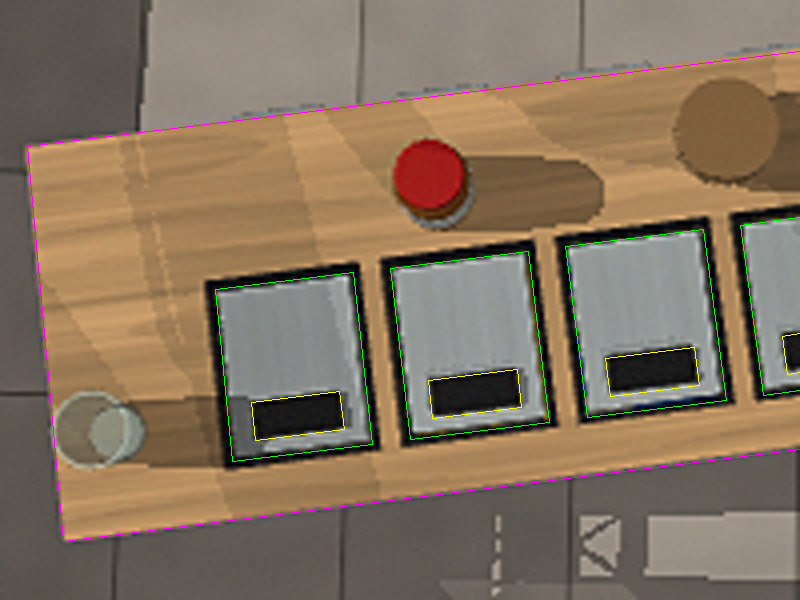

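View pics/scene_fit.png

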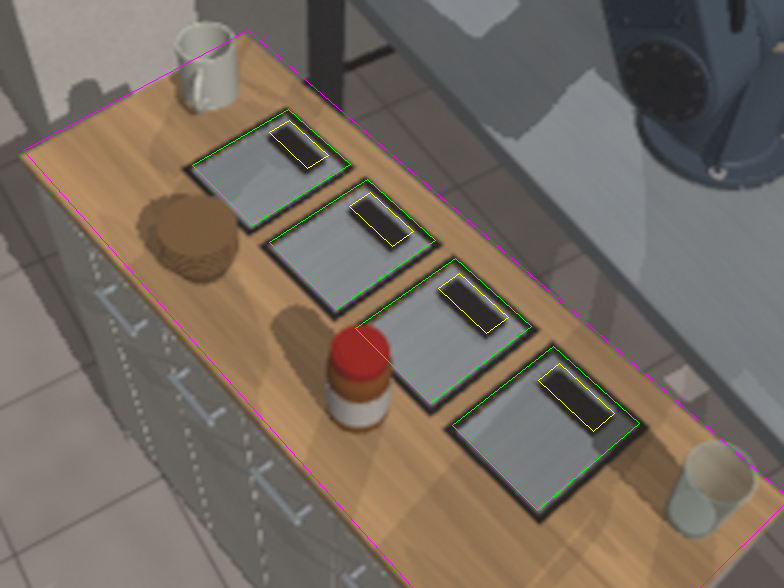

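Both overlays match to about 1–2 px, so the fit is good. Next I'll compute where the bystanders stand and the moves.

```bash
cat >> h.py <<'E'
from scipy.spatial.transform import Rotation as R
p=np.load("p.npy")
def W(x,y,z):
    c,s=np.cos(p[2]),np.sin(p[2]);return np.array([p[0]+c*x-s*y,p[1]+s*x+c*y,.05+z])
def delta(o,t):
    r=R.from_quat(o["tool_rot"]);g=R.from_euler("z",p[2])*R.from_quat([1,0,0,0])
    return np.round(r.inv().apply(t-o["position"]),4),np.round((r.inv()*g).as_rotvec(degrees=True),2)
E
python3 - <<'E'
from h import *
from rig import status
o=status.get_obs()
c,s=np.cos(p[2]),np.sin(p[2])
def loc(P):
    d=P-[p[0],p[1],0.05];return np.round([c*d[0]+s*d[1],-s*d[0]+c*d[1]],3)
t=D["top"];k=lambda u,v,z:loc(back(t,[(u,v)],.05+z)[0])
print("jar",k(112+430/4,135+174/4,.12),"bowls",k(112+726/4,135+130/4,.074),"tumbler rim",k(112+90/4,135+430/4,.1),"base",k(112+118/4,135+432/4,0),"mug",k(367,208,.085))
for i,y in enumerate((.24,.08,-.08,-.24)):print(i+1,W(-.045,y,.008),np.hypot(*W(-.045,y,0)[:2]))
print(delta(o,W(-.045,-.225,.04)))
E
```

```text
jar [0.137 0.09 ] bowls [ 0.152 -0.169] tumbler rim [-0.042  0.403] base [-0.041  0.401] mug [-0.021 -0.4  ]
1 [0.46145938 0.24804061 0.058     ] 0.5238977966263278
2 [0.48466892 0.08973294 0.058     ] 0.4929056373365689
3 [ 0.50787847 -0.06857472  0.058     ] 0.5124871055220972
4 [ 0.53108802 -0.22688239  0.058     ] 0.5775206484054619
(array([ 0.3809, -0.2005,  0.1322]), array([-0.11, -0.  , 17.83]))
```

>>> arm_command:
  delta_rot:
    - [0,0,6]
    - [0,0,12]
    - [0,0,17.8]
    - [0,0,17.8]
    - [0,0,17.8]
    - [0,0,17.8]
    - [0,0,17.8]
    - [0,0,17.8]
    - [0,0,17.8]
    - [0,0,17.8]
    - [0,0,17.8]
    - [0,0,17.8]
  delta_pos:
    - [0.034,-0.018,0]
    - [0.068,-0.036,0]
    - [0.102,-0.054,0]
    - [0.136,-0.072,0]
    - [0.17,-0.09,0]
    - [0.204,-0.108,0]
    - [0.238,-0.126,0]
    - [0.272,-0.144,0]
    - [0.306,-0.162,0]
    - [0.34,-0.18,0]
    - [0.374,-0.198,0]
    - [0.381,-0.2,0]
  gripper: [1,1,1,1,1,1,1,1,1,1,1,1]

```text
time: 1.1
position: [0.5315, -0.208, 0.2222]
tool_rot: [0.997, 0.075, 0.0, -0.001]
ft_force: [-0.6, 0.1, 0.1]
grip_width: 0.0151
grip_force: 0.0
```

```bash
python3 - <<'E'
from h import *
from rig import status,viewer
o=status.get_obs();print(o["time"],o["position"],o["ft_force"],o["grip_width"],delta(o,W(-.045,-.235,.013)))
E
```

```text
1.1 [ 0.53148224 -0.20799007  0.22219774] [-0.58539584  0.12887292  0.07193765] 0.015144953567941336 (array([-0.0033,  0.0141,  0.1592]), array([-0.16, -0.05,  0.32]))
```

>>> arm_command:
  delta_rot:
    - [0,0,0.3]
    - [0,0,0.3]
    - [0,0,0.3]
    - [0,0,0.3]
    - [0,0,0.3]
    - [0,0,0.3]
    - [0,0,0.3]
  delta_pos:
    - [0,0.014,0.035]
    - [0,0.014,0.07]
    - [0,0.014,0.105]
    - [0,0.014,0.135]
    - [0,0.014,0.152]
    - [0,0.014,0.152]
    - [0,0.014,0.152]
  gripper: [1,1,1,1,1,1,1]

```text
time: 1.68
position: [0.5306, -0.2271, 0.0695]
tool_rot: [0.998, 0.07, -0.001, -0.001]
ft_force: [0.4, -0.1, 0.0]
grip_width: 0.0006
grip_force: 0.0
```

>>> arm_command:
  delta_rot:
    - [0,0,0]
    - [0,0,0]
    - [0,0,0]
    - [0,0,0]
    - [0,0,0]
    - [0,0,0]
    - [0,0,0]
  delta_pos:
    - [0,0,0.003]
    - [0,0,0.006]
    - [0,0,0.008]
    - [0,0,0.01]
    - [0,0,0.011]
    - [0,0,0.012]
    - [0,0,0.012]
  gripper: [1,1,1,1,1,1,1]

```text
time: 2.27
position: [0.5315, -0.2272, 0.0586]
tool_rot: [0.998, 0.07, 0.0, 0.0]
ft_force: [1.4, -0.1, -0.4]
grip_width: 0.0004
grip_force: 0.0
```

>>> arm_command:
  delta_rot:
    - [0,0,0]
    - [0,0,0]
    - [0,0,0]
  delta_pos:
    - [0,0,0.001]
    - [0,0,0.002]
    - [0,0,0.002]
  gripper: [1,1,1]

```text
time: 2.52
position: [0.5314, -0.2272, 0.0567]
tool_rot: [0.998, 0.07, -0.0, 0.0]
ft_force: [-1.2, 0.2, 2.9]
grip_width: 0.0006
grip_force: 1.4
```

>>> arm_command:
  delta_rot:
    - [0,0,0]
    - [0,0,0]
    - [0,0,0]
  delta_pos:
    - [0,0,0.001]
    - [0,0,0.0015]
    - [0,0,0.0015]
  gripper: [1,1,1]

```text
time: 2.77
position: [0.5314, -0.2273, 0.0556]
tool_rot: [0.998, 0.07, 0.0, 0.0]
ft_force: [-1.2, 0.8, 6.5]
grip_width: 0.0007
grip_force: 3.3
```

Force climbs about 4 N/mm to 6.5 N, more than the 1–3 N that turns the free flap, so flap 4 is blocked. Moving to pad 3.

>>> arm_command:
  delta_rot:
    - [0,0,0]
    - [0,0,0]
    - [0,0,0]
    - [0,0,0]
    - [0,0,0]
    - [0,0,0]
    - [0,0,0]
    - [0,0,0]
    - [0,0,0]
    - [0,0,0]
  delta_pos:
    - [0,0,-0.02]
    - [0,-0.03,-0.02]
    - [0,-0.065,-0.02]
    - [0,-0.1,-0.02]
    - [0,-0.13,-0.02]
    - [0,-0.155,-0.02]
    - [0,-0.16,-0.015]
    - [0,-0.16,-0.009]
    - [0,-0.16,-0.005]
    - [0,-0.16,-0.005]
  gripper: [1,1,1,1,1,1,1,1,1,1]

```text
time: 3.6
position: [0.5093, -0.0699, 0.059]
tool_rot: [0.998, 0.07, -0.0, 0.0]
ft_force: [-0.6, -0.6, 0.4]
grip_width: 0.0006
grip_force: 0.0
```

>>> arm_command:
  delta_rot:
    - [0,0,0]
    - [0,0,0]
    - [0,0,0]
    - [0,0,0]
  delta_pos:
    - [0,0,0.001]
    - [0,0,0.003]
    - [0,0,0.004]
    - [0,0,0.004]
  gripper: [1,1,1,1]

```text
time: 3.93
position: [0.5093, -0.0696, 0.056]
tool_rot: [0.998, 0.07, 0.0, 0.0]
ft_force: [0.9, -0.8, 0.3]
grip_width: 0.0003
grip_force: 0.2
```

>>> arm_command:
  delta_rot:
    - [0,0,0]
    - [0,0,0]
    - [0,0,0]
  delta_pos:
    - [0,0,0.001]
    - [0,0,0.0015]
    - [0,0,0.0015]
  gripper: [1,1,1]

```text
time: 4.18
position: [0.5092, -0.0689, 0.0546]
tool_rot: [0.998, 0.07, 0.0, 0.0]
ft_force: [-0.3, -0.5, 1.2]
grip_width: 0.0004
grip_force: 0.5
```

>>> arm_command:
  delta_rot:
    - [0,0,0]
    - [0,0,0]
    - [0,0,0]
  delta_pos:
    - [0,0,0.001]
    - [0,0,0.001]
    - [0,0,0.001]
  gripper: [1,1,1]

```text
time: 4.43
position: [0.509, -0.0687, 0.0535]
tool_rot: [0.998, 0.07, -0.0, -0.0]
ft_force: [-0.8, -0.8, 0.8]
grip_width: 0.0004
grip_force: 0.4
```

>>> arm_command:
  delta_rot:
    - [0,0,0]
    - [0,0,0]
    - [0,0,0]
  delta_pos:
    - [0,0,0.001]
    - [0,0,0.002]
    - [0,0,0.002]
  gripper: [1,1,1]

```text
time: 4.68
position: [0.5088, -0.0687, 0.0514]
tool_rot: [0.998, 0.07, -0.0, -0.0]
ft_force: [-0.5, -0.6, 1.8]
grip_width: 0.0003
grip_force: 0.4
```

>>> arm_command:
  delta_rot:
    - [0,0,0]
    - [0,0,0]
    - [0,0,0]
  delta_pos:
    - [0,0,0.001]
    - [0,0,0.002]
    - [0,0,0.002]
  gripper: [1,1,1]

```text
time: 4.93
position: [0.5087, -0.0686, 0.0493]
tool_rot: [0.998, 0.07, -0.0, -0.0]
ft_force: [-1.2, -0.9, 1.1]
grip_width: 0.0006
grip_force: 0.5
```

Flap 3 rocks: the finger is 9 mm down at about 1 N. Pushing on.

>>> arm_command:
  delta_rot:
    - [0,0,0]
    - [0,0,0]
    - [0,0,0]
    - [0,0,0]
    - [0,0,0]
    - [0,0,0]
    - [0,0,0]
    - [0,0,0]
    - [0,0,0]
  delta_pos:
    - [0,0,0.002]
    - [0,0,0.004]
    - [0,0,0.006]
    - [0,0,0.008]
    - [0,0,0.01]
    - [0,0,0.012]
    - [0,0,0.014]
    - [0,0,0.016]
    - [0,0,0.016]
  gripper: [1,1,1,1,1,1,1,1,1]

```text
time: 5.68
position: [0.5089, -0.0688, 0.0332]
tool_rot: [0.998, 0.07, -0.0, -0.0]
ft_force: [0.1, -0.0, 0.9]
grip_width: 0.0007
grip_force: 0.2
```

>>> arm_command:
  delta_rot:
    - [0,0,0]
    - [0,0,0]
    - [0,0,0]
  delta_pos:
    - [0,0,0.001]
    - [0,0,0.002]
    - [0,0,0.002]
  gripper: [1,1,1]

```text
time: 5.93
position: [0.5089, -0.0688, 0.0314]
tool_rot: [0.998, 0.07, -0.0, -0.0]
ft_force: [-0.7, -0.8, 0.8]
grip_width: 0.0003
grip_force: 0.3
```

>>> arm_command:
  delta_rot:
    - [0,0,0]
    - [0,0,0]
    - [0,0,0]
  delta_pos:
    - [0,0,0.001]
    - [0,0,0.002]
    - [0,0,0.002]
  gripper: [1,1,1]

```text
time: 6.18
position: [0.5089, -0.0687, 0.0294]
tool_rot: [0.998, 0.07, -0.0, -0.0]
ft_force: [0.5, 0.4, 1.1]
grip_width: 0.0004
grip_force: 0.3
```

>>> arm_command:
  delta_rot:
    - [0,0,0]
    - [0,0,0]
    - [0,0,0]
  delta_pos:
    - [0,0,0.001]
    - [0,0,0.002]
    - [0,0,0.002]
  gripper: [1,1,1]

```text
time: 6.43
position: [0.5089, -0.0687, 0.0274]
tool_rot: [0.998, 0.07, -0.0, -0.0]
ft_force: [-0.1, -0.4, -0.1]
grip_width: 0.0005
grip_force: 0.3
```

>>> arm_command:
  delta_rot:
    - [0,0,0]
    - [0,0,0]
    - [0,0,0]
  delta_pos:
    - [0,0,0.001]
    - [0,0,0.0015]
    - [0,0,0.0015]
  gripper: [1,1,1]

```text
time: 6.68
position: [0.5089, -0.0687, 0.0259]
tool_rot: [0.998, 0.07, -0.0, -0.0]
ft_force: [-0.0, -0.8, 0.7]
grip_width: 0.0004
grip_force: 0.5
```

>>> arm_command:
  delta_rot:
    - [0,0,0]
    - [0,0,0]
    - [0,0,0]
  delta_pos:
    - [0,0,0.001]
    - [0,0,0.0015]
    - [0,0,0.0015]
  gripper: [1,1,1]

```text
time: 6.93
position: [0.5091, -0.0688, 0.0247]
tool_rot: [0.998, 0.07, 0.0, 0.0]
ft_force: [-0.5, 0.0, 3.3]
grip_width: 0.0004
grip_force: 1.8
```

>>> arm_command:
  delta_rot:
    - [0,0,0]
    - [0,0,0]
    - [0,0,0]
  delta_pos:
    - [0,0,0.001]
    - [0,0,0.0015]
    - [0,0,0.0015]
  gripper: [1,1,1]

```text
time: 7.18
position: [0.5093, -0.0688, 0.0236]
tool_rot: [0.998, 0.07, 0.0, 0.0]
ft_force: [-0.4, 0.2, 7.8]
grip_width: 0.0001
grip_force: 3.2
```

>>> arm_command:
  delta_rot:
    - [0,0,0]
    - [0,0,0]
    - [0,0,0]
  delta_pos:
    - [0,0,0.001]
    - [0,0,0.001]
    - [0,0,0.001]
  gripper: [1,1,1]

```text
time: 7.43
position: [0.5094, -0.0689, 0.023]
tool_rot: [0.998, 0.07, 0.001, 0.0]
ft_force: [-1.5, 0.1, 10.0]
grip_width: 0.0005
grip_force: 4.1
```

The force is rising against the stop, so it's fully open. Withdrawing straight up.

>>> arm_command:
  delta_rot:
    - [0,0,0]
    - [0,0,0]
    - [0,0,0]
    - [0,0,0]
    - [0,0,0]
    - [0,0,0]
    - [0,0,0]
    - [0,0,0]
    - [0,0,0]
    - [0,0,0]
  delta_pos:
    - [0,0,-0.005]
    - [0,0,-0.015]
    - [0,0,-0.03]
    - [0,0,-0.05]
    - [0,0,-0.08]
    - [0,0,-0.11]
    - [-0.02,0,-0.14]
    - [-0.04,0,-0.17]
    - [-0.06,0,-0.18]
    - [-0.06,0,-0.18]
  gripper: [1,1,1,1,1,1,1,1,1,1]

```text
time: 8.27
position: [0.4473, -0.077, 0.2047]
tool_rot: [0.998, 0.07, 0.001, 0.001]
ft_force: [0.2, 0.2, 0.0]
grip_width: 0.0005
grip_force: 0.0
```

```bash
python3 - <<'E'
from rig import viewer
import cv2
im=viewer.camera("scene")["pixels"]
cv2.imwrite("pics/end.png",cv2.resize(im[80:310,140:440],None,fx=2.5,fy=2.5))
E
```

```text
(no output)
```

View pics/end.png

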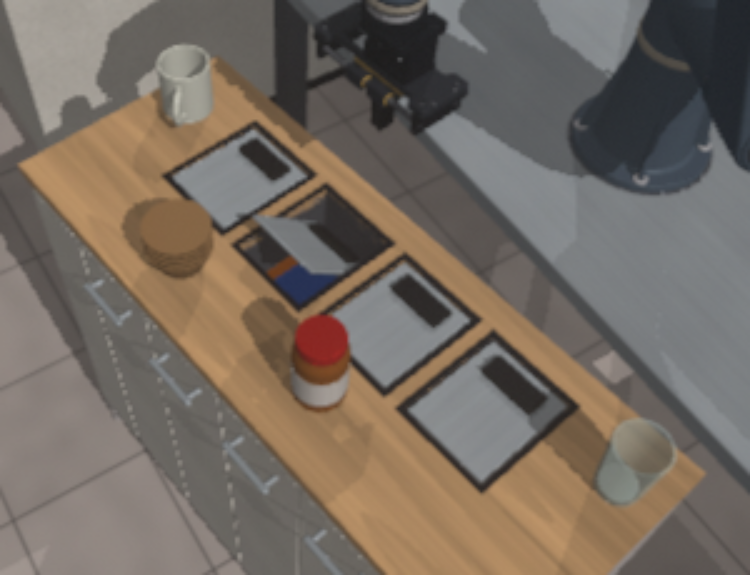

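Flap 3, around (310,245), stands open on its own. The mug, bowls, jar and tumbler are where they started, and the arm is clear.

```bash
python3 -c "
from rig import robot
print(robot.hand_in())"
```

```text
the job is handed in; nothing more can be done
None
```

Flap 3 was the free one; I pushed it down to its stop, it stands open by itself, nothing on the deck was disturbed, and the job is handed in (no verdict was returned).

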